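# Sort the returned medicines into their trays

## Robot

A 6-joint arm with a two-finger parallel gripper is mounted at the origin on the work surface. World frame = base frame: x ahead of the robot, y to its left, z up, the work surface at z = 0. Lengths are in m, angles in rad, forces in N, time in s.
With the tool pointing down it reaches from about 0.325 to 0.9 m from the base axis. Payload 3.5 kg.
Tool frame: the origin (TCP) lies at the very end of the fingers, on their centre line; the grasp point (between the pads) lies 19 mm behind it; z points along the fingers, y is the line along which they close (so a half turn about z gives the same grasp; the last joint's range is limited). The gripper opens to 85 mm and grips with 20 to 120 N. Pads are 22 mm wide; open, the fingers measure 114 mm over their backs; the gripper's body (76 mm by 85 mm) begins 54 mm behind the grasp point. The pads swing forward as they close: fully open they stand 13 mm farther back than shut.
Start: joints at [-1.379, 0.276, -0.026, 1.268, 0, 1.467], TCP at [0.182, -0.598, 0.231] pointing down, gripper open.
Joint ranges: [-3.12, 3.12], [-0.85, 1.88], [-1.08, 1.24], [-1.95, 2.15], [-1.57, 1.53], [-3.14, 3.14]. Speed limits (rad/s): [2.57, 2.57, 3.14, 3.14, 3.14, 3.14].

## Interface

Orientations are given as a 3x3 rotation matrix whose columns are the frame's x, y, z axes.
In Python, from bench import bot gives the robot as it stands. The module is installed in compiled form; this text tells all that it offers.
- The arm moves only by the tool send_rows, never from a script. Its argument "increments" is text: rows parted by semicolons, each of 5 numbers parted by spaces: the gripper command: -1 is fully open, 1 is shut, values between are in proportion, then the shift along the tool's x, y, z in m, then the turn about the tool's z in degrees. A call has 1 to 5 rows; each row shifts and turns the commanded pose from where the row before left it, along the tool's axes as they then stand; what a row does not reach is not made up. A row lasts 1/10 s, in which the tool goes at most 50 mm and 8.59 degrees, less where a joint would pass 70% of its speed; a pose out of reach is approached as far as the arm can. A call with a gripper value outside its range is refused whole. The fingers move at their own pace and stop on an object; "squeeze" is the grip in N (left out, the last holds). Time passes only in rows, so rows that do not move let the fingers close. It gives the time, the measured TCP pose, the force, the opening and the grip force at its end, in the units of the state.
- bot.state(): the state, without advancing time (a new reading comes with each control period).
- bot.grab_frame(name): name is "scene" or "top" or "wrist"; returns the picture (420x560x3 uint8, blue, green, red); there is no depth.
- bot.camera_info(name): a dict with "fovy" (degrees; the focal length in pixels is half the picture's height over the tangent of half this angle, whatever the lens; pixels are square), "cx", "cy" (the principal point, pixels), "xyz" and "rotation" of the camera in the world. Camera axes: x right, y up, looking along -z (the intrinsics and any distortion apply to the point x, -y, -z); pixel columns grow to the right and rows downward; lengths in m; the calibration is good to about 2 mm. The wrist camera is an equidistant fisheye: a pixel r from the principal point sees the ray r / f radians off the axis. A picture is of the moment at which its call begins: read the wrist's pose just before it. camera_info takes no time and is no camera call; for the wrist camera it gives the pose at the moment of the call.
- bot.close_job(): hands the job in; it is judged then, once.
The state is a dict: "time": time; "joints": joint angles; "joint_vel": joint speeds; "effort": joint torques, N m; "tcp_pos": TCP position; "tool_rot": TCP orientation; "contact_force": force on the tool from outside, world axes, zero at the start; "torque": the same for the moment, N m; "width": opening from 0.0 (shut) to 1.0 (fully open); "grip_force": force on a finger pad.
Only numpy, scipy, OpenCV 4.12 (cv2) and the standard library are available. Lean on these libraries where they do the work, as an engineer would, in place of code of your own. Each camera call takes 0.05 s, during which the arm holds its last target. There are 200 camera calls.

## Task

Put away the medicines left on the pharmacy counter. First, before you move any other, lay the ice-blue cold carton flat in the white cool box; then stand the two amber vials upright in the yellow basket and the two white tablet bottles upright in the teal tray, each on the tray's floor. Leave the tape dispenser and the big stock bottle where they are.

Things in the scene. Friction and masses are not known exactly. Their poses are not given: they have to be found in the camera images.
- cold_carton_center (a point): Small ice-blue medicine carton with a white band round it, lying flat, 64 mm along its x, 40 mm along its y, 30 mm high. The point is its centre, 15 mm above its underside. About 40 to 70 g. Lies at any yaw.
- vial_white_center (a point): Amber prescription vial with a white cap, 36 mm in diameter and 75 mm tall, standing upright on the counter; the amber body with a paper label goes up to 60 mm, the 33 mm wide white cap is on top. The point is its centre, half-way up (37.5 mm above its foot), z along its axis towards the cap. 40 to 70 g.
- vial_red_center (a point): Amber prescription vial with a red cap, 36 mm in diameter and 75 mm tall, standing upright on the counter; the amber body with a paper label goes up to 60 mm, the 33 mm wide red cap is on top. The point is its centre, half-way up (37.5 mm above its foot), z along its axis towards the cap. 40 to 70 g.
- bottle_blue_center (a point): White plastic tablet bottle with a blue screw cap and a blue label band, 44 mm in diameter up to 60 mm, sloping in to a 33 mm cap, 85 mm tall in all, standing upright on the counter. The point is its centre, half-way up (42.5 mm above its foot), z along its axis towards the cap. 70 to 130 g.
- bottle_green_center (a point): White plastic tablet bottle with a green screw cap and a green label band, 44 mm in diameter up to 60 mm, sloping in to a 33 mm cap, 85 mm tall in all, standing upright on the counter. The point is its centre, half-way up (42.5 mm above its foot), z along its axis towards the cap. 70 to 130 g.
- yellow_basket: Yellow open basket, fixed to the counter. Outside 130 mm along its x and 170 mm along its y (its long side), rim 40 mm above the counter, walls 4 mm thick, inner floor 4 mm above the counter. Origin: centre of its underside, on the counter; z up. Its yaw is within 0.2 rad of the world axes. It takes both amber vials, side by side along its long side.
- teal_tray: Teal (blue-green) open tray, fixed to the counter. Outside 130 mm along its x and 170 mm along its y (its long side), rim 40 mm above the counter, walls 4 mm thick, inner floor 4 mm above the counter. Origin: centre of its underside, on the counter; z up. Its yaw is within 0.2 rad of the world axes. It takes both white tablet bottles, side by side along its long side.
- cool_box: White open cool box with an ice-blue floor and an ice-blue band outside, fixed to the counter. Outside 130 mm along its x and 170 mm along its y (its long side), rim 45 mm above the counter, walls 10 mm thick, inner floor 10 mm above the counter. Origin: centre of its underside, on the counter; z up. Its yaw is within 0.2 rad of the world axes. It takes the carton, which fits flat with its long side along the box's long side.
- tape: Bystander, to be left alone: grey round tape dispenser with a short snout along its x, 50 mm in diameter, 61 mm long, 18 mm high, loose, standing in the row among the containers. Origin: centre of the round part's underside.
- stock_bottle: Bystander, to be left alone: big white and yellow stock bottle with a yellow lid, 70 mm in diameter, 134 mm tall, loose, at one side of the counter (a black pen cup of similar size, 140 mm tall with its pens, stands at the other side). Origin: centre of its underside.
Things that resemble listed ones, but are neither listed nor needed, are in the scene too. What is shaped like the part that bears cold_carton_center but pink or purple is not meant.

How it is judged:
By the outcome, as a careful person would: the job done as asked, in the order asked, and still so for the second after the job is handed in, with the robot touching nothing.
It also fails if it takes over 115 s, if anything falls off the work surface, if the arm or the gripper's body presses on something with over 40 N, if the wrist force passes 120 N, or if a joint passes its speed limit or range.

## Working session

There is one attempt and no reset: what is moved stays moved. The work goes in short steps, Python scripts to look and compute and a tool call to move; the robot and the scene stay as the last step left them, time stands still between calls to the robot, and variables do not carry over. Pictures are saved under pics/ and viewed, at most 14 in all, crops included, and the job is handed in when it is done.

Besides the shell and the picture viewer there is one more tool, called after "Call:" in YAML: its name, and indented under it one key for each argument. send_rows: Moves the arm, as the interface text tells. Its arguments: {"type":"object","properties":{"increments":{"type":"string"},"squeeze":{"type":"number"}},"required":["increments"]}

```bash
mkdir -p pics
python3 - <<'E'
from bench import bot
import cv2,numpy as np
for n in("scene","top"):
    cv2.imwrite(f"pics/{n}0.png",bot.grab_frame(n)); 
    c=bot.camera_info(n); print(n,{k:np.round(v,4).tolist() if not isinstance(v,str) else v for k,v in c.items()})
s=bot.state(); print(s["time"],np.round(s["tool_rot"],3).tolist(),s["tcp_pos"],s["contact_force"])
E
```

```text
scene {'fovy': 56.5995, 'cx': 279.878, 'cy': 211.3996, 'xyz': [0.9947, 0.4707, 0.8349], 'rotation': [[-0.6732, -0.5481, 0.4964], [0.7394, -0.5076, 0.4422], [0.0096, 0.6648, 0.747]]}
top {'fovy': 56.3271, 'cx': 275.3654, 'cy': 212.3479, 'xyz': [0.4088, 0.0116, 1.3477], 'rotation': [[0.0017, 0.9989, -0.0459], [-1.0, 0.0014, -0.0063], [-0.0062, 0.0459, 0.9989]]}
0.1 [[0.957, 0.291, -0.0], [0.291, -0.957, 0.002], [0.0, -0.002, -1.0]] [ 0.18142808 -0.59733761  0.23023098] [ 0.52243973  0.53645628 -0.90550043]
```

View pics/top0.png

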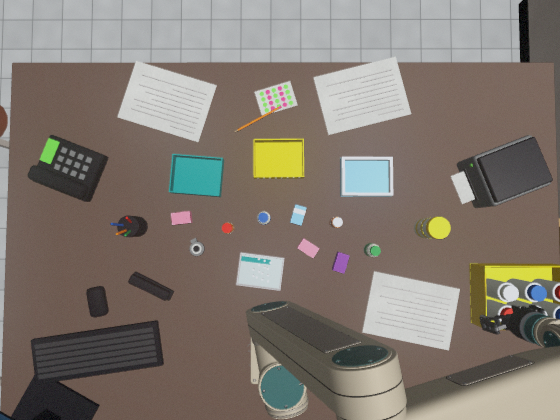

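View pics/scene0.png

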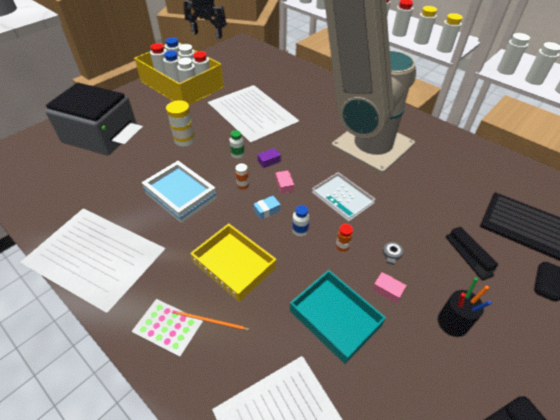

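The top view shows the teal tray at (196,175), yellow basket (278,158), cool box (367,176), blue carton (299,214), red vial (228,228), blue bottle (264,217), white vial (337,222), green bottle (373,250), tape (196,248), stock bottle (438,228). The scene view shows the same things. The pink and purple cartons near them are decoys.

```bash
cat > h.py <<'E'
import cv2,numpy as np
from bench import bot
def ray(ci,u,v,name,h=420):
    f=h/2/np.tan(np.radians(ci["fovy"])/2)
    x,y=u-ci["cx"],v-ci["cy"]
    if name=="wrist":
        r=np.hypot(x,y); t=r/f; s=np.sin(t)/max(r,1e-9); d=[x*s,-y*s,-np.cos(t)]
    else: d=[x/f,-y/f,-1]
    return np.array(ci["rotation"])@np.array(d)
def pt(ci,u,v,z,name):
    d=ray(ci,u,v,name); c=np.array(ci["xyz"]); return (c+d*(z-c[2])/d[2])
def blob(hsv,lo,hi,box):
    u0,v0,u1,v1=box; m=np.zeros(hsv.shape[:2],np.uint8)
    m[v0:v1,u0:u1]=cv2.inRange(hsv[v0:v1,u0:u1],np.array(lo),np.array(hi))
    n,l,s,c=cv2.connectedComponentsWithStats(m); 
    if n<2: return None
    return (l==1+np.argmax(s[1:,4])).astype(np.uint8)
def rect(m,ci,z,name):
    c=max(cv2.findContours(m,0,1)[0],key=cv2.contourArea)[:,0]
    P=np.array([pt(ci,u,v,z,name)[:2] for u,v in c],np.float32)
    (x,y),(w,h),a=cv2.minAreaRect(P); 
    if w>h: a+=90   # a: angle of short side
    return np.round([x,y,min(w,h),max(w,h)],4),round(((a+90)%180),1) # yaw of long side
E
python3 - <<'E'
from h import *
im=cv2.imread("pics/top0.png"); ci=bot.camera_info("top"); H=cv2.cvtColor(im,cv2.COLOR_BGR2HSV)
for n,lo,hi,b,z in [("teal",(80,100,60),(98,255,255),(160,145,235,205),.04),("yellow",(22,100,90),(35,255,255),(245,130,312,188),.04),
 ("box",(0,0,170),(120,60,255),(332,148,402,205),.045),("carton",(90,60,120),(115,255,255),(285,200,312,230),.03)]:
    m=blob(H,lo,hi,b); print(n,*rect(m,ci,z,"top"))
for n,lo,hi,b,z in [("redcap",(0,120,120),(8,255,255),(215,218,240,240),.075),("bluecap",(100,120,80),(125,255,255),(255,208,274,226),.085),
 ("whitecap",(0,0,160),(180,60,255),(328,212,346,232),.075),("greencap",(45,100,60),(85,255,255),(364,240,384,260),.085),("tape",(0,0,120),(180,40,255),(185,235,206,260),.018),("stock",(22,100,90),(35,255,255),(425,215,455,240),.134)]:
    m=blob(H,lo,hi,b); v,u=np.nonzero(m); print(n,len(u),np.round([u.mean(),v.mean()],1),np.round(pt(ci,u.mean(),v.mean(),z,"top"),4))
print(bot.camera_info("wrist"))
E
```

```text
teal [0.5953 0.2871 0.1309 0.1741] 85.6
yellow [0.6519 0.0098 0.1354 0.1715] 90.0
box [ 0.5905 -0.2856  0.1274  0.1677] 90.0
carton [ 0.4479 -0.0518  0.0342  0.0401] 74.1
redcap 87 [226.5 227.6] [0.4177 0.1782 0.075 ]
bluecap 66 [262.8 217.1] [0.4516 0.0599 0.085 ]
whitecap 86 [337.3 221.5] [ 0.4379 -0.1812  0.075 ]
greencap 77 [375.  250.4] [ 0.3453 -0.2997  0.085 ]
tape 157 [195.8 247.2] [0.3515 0.2891 0.018 ]
stock 454 [438.1 227.3] [ 0.4192 -0.4826  0.134 ]
{'fovy': 65.70646984690485, 'cx': 283.2552468479714, 'cy': 210.13497441020925, 'xyz': array([ 0.25420032, -0.5758129 ,  0.37239934]), 'rotation': array([[ 0.29041182,  0.91236847,  0.28852167],
       [-0.95690085,  0.27731084,  0.08625228],
       [-0.00131632, -0.30113531,  0.95358051]])}
```

Call:
send_rows:
  increments: "-1 .032 -.034 0 0;-1 .032 -.034 0 0;-1 .032 -.034 0 0;-1 .032 -.034 0 0;-1 .032 -.034 0 0"
  squeeze: 30

```text
time: 0.6
tcp_pos: [0.2855, -0.3869, 0.2308]
tool_rot: [[0.957, 0.29, -0.0], [0.29, -0.957, 0.001], [0.0, -0.001, -1.0]]
contact_force: [0.5, -0.4, -0.1]
width: 0.999
grip_force: 0.0
```

Call:
send_rows:
  increments: "-1 .032 -.034 0 0;-1 .032 -.034 0 0;-1 .032 -.034 0 0;-1 .032 -.034 0 0;-1 .032 -.034 0 0"

```text
time: 1.1
tcp_pos: [0.3892, -0.1778, 0.2311]
tool_rot: [[0.957, 0.29, -0.0], [0.29, -0.957, 0.0], [0.0, -0.0, -1.0]]
contact_force: [0.9, 0.1, -0.3]
width: 0.997
grip_force: 0.0
```

Call:
send_rows:
  increments: "-1 .032 -.034 0 0;-1 .032 -.034 0 0;-1 .032 -.034 0 0;-1 0 0 0 -8.5;-1 0 0 0 -8.5"

```text
time: 1.6
tcp_pos: [0.4513, -0.0523, 0.2308]
tool_rot: [[0.824, 0.566, -0.001], [0.566, -0.824, 0.0], [-0.001, -0.001, -1.0]]
contact_force: [-0.5, 0.1, 0.1]
width: 1.0
grip_force: 0.0
```

Call:
send_rows:
  increments: "-1 0 0 0 -8.5;-1 0 0 0 -8.5;-1 0 0 0 -8.5;-1 0 0 0 -8.5;-1 0 0 0 -8.5"

```text
time: 2.1
tcp_pos: [0.4508, -0.0541, 0.2308]
tool_rot: [[0.229, 0.973, -0.001], [0.973, -0.229, 0.0], [0.0, -0.001, -1.0]]
contact_force: [-0.7, 0.1, 0.6]
width: 1.002
grip_force: 0.0
```

Call:
send_rows:
  increments: "-1 0 0 0 -8.5;-1 0 0 0 -5;-1 0 0 0 0"

```text
time: 2.4
tcp_pos: [0.4508, -0.0541, 0.2309]
tool_rot: [[0.002, 1.0, -0.001], [1.0, -0.002, 0.0], [0.0, -0.001, -1.0]]
contact_force: [0.6, 0.6, -0.0]
width: 1.001
grip_force: 0.0
```

```bash
cat >> h.py <<'E'
def snap(name,f):
    ci=bot.camera_info(name); im=bot.grab_frame(name); cv2.imwrite(f"pics/{f}.png",im); return im,ci
def st():
    s=bot.state(); R=np.array(s["tool_rot"]); yaw=np.degrees(np.arctan2(R[1,0],R[0,0]))
    print("t",round(s["time"],2),"tcp",np.round(s["tcp_pos"],4),"yaw",round(yaw,2),"tilt",np.round(R[:,2],3),"j",np.round(s["joints"],2),"F",np.round(s["contact_force"],1),"w",round(s["width"],3),"g",round(s["grip_force"],1))
    return s,R
def go(x,y,z,yaw=None):
    s,R=st(); d=R.T@(np.array([x,y,z])-s["tcp_pos"])
    psi=np.degrees(np.arctan2(R[1,0],R[0,0]))
    print("tool shift",np.round(d,4),"turn",None if yaw is None else round(-((yaw-psi+180)%360-180),2))
E
python3 - <<'E'
from h import *
st(); im,ci=snap("wrist","w1"); print(ci["xyz"])
E
```

```text
t 2.4 tcp [ 0.4508 -0.0541  0.2309] yaw 89.88 tilt [-0.001  0.    -1.   ] j [-0.26 -0.03 -0.38  1.22 -0.    1.31] F [ 0.6  0.6 -0. ] w 1.001 g 0.0
[0.45026336 0.02216671 0.37302207]
```

View pics/w1.png

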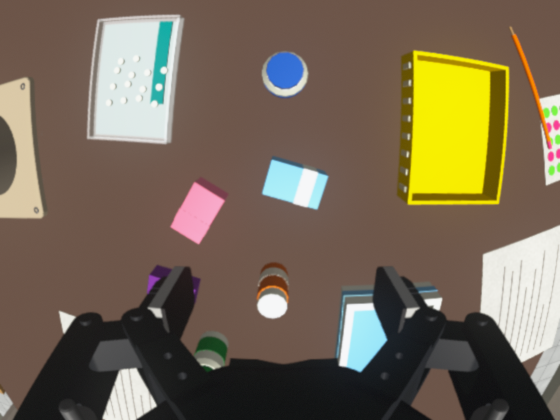

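The wrist view shows the carton at (295,183) with its white band towards +x, the blue bottle cap at (286,71), white vial cap at (272,304), pink decoy at (200,211), yellow basket (455,128) and the cool box partly behind a finger.

Run:
```python
from h import *
im=cv2.imread("pics/w1.png"); ci=bot.camera_info("wrist"); H=cv2.cvtColor(im,cv2.COLOR_BGR2HSV)
m=blob(H,(0,0,150),(180,255,255),(255,150,335,215)); print("carton",*rect(m,ci,.03,"wrist"))
for n,b,z,lo,hi in [("blue",(262,50,310,95),.085,(105,150,90),(125,255,255)),("whitecap",(255,288,292,320),.075,(0,0,150),(180,60,255)),("yellow",(395,45,512,210),.04,(22,100,90),(35,255,255))]:
    m=blob(H,lo,hi,b); u,v=np.nonzero(m)[::-1]
    (cu,cv_),r=cv2.minEnclosingCircle(np.c_[u,v].astype(np.float32)); print(n,(cu,cv_,r),np.round(pt(ci,cu,cv_,z,"wrist"),4))
for u,v in [(413,52),(508,67),(499,204),(401,202)]: print(np.round(pt(ci,u,v,.04,"wrist"),4))
```

```text
carton [ 0.4616 -0.0572  0.0422  0.0643] 163.4
blue (284.3565368652344, 69.87552642822266, 17.742965698242188) [0.4511 0.0585 0.085 ]
whitecap (272.0, 305.5, 15.207006454467773) [ 0.4369 -0.1814  0.075 ]
yellow (449.5, 130.0, 87.93331146240234) [0.6342 0.0095 0.04  ]
[0.587  0.0913 0.04  ]
[0.7168 0.0941 0.04  ]
[ 0.7204 -0.0759  0.04  ]
[ 0.5808 -0.074   0.04  ]
```

Call:
send_rows:
  increments: "-.5 -.003 .011 0 -8.5;-.5 0 0 .01 -8.5;-.5 0 0 .01 -8.5;-.5 0 0 .01 -8.5;-.5 0 0 .01 -8.5"

```text
time: 2.95
tcp_pos: [0.4621, -0.0572, 0.1908]
tool_rot: [[-0.677, 0.736, -0.0], [0.736, 0.677, 0.0], [0.0, -0.0, -1.0]]
contact_force: [0.1, 0.4, -0.1]
width: 0.752
grip_force: 0.0
```

Call:
send_rows:
  increments: "-.5 0 0 .01 -8.5;-.5 0 0 .01 -8.5;-.5 0 0 .01 -8.5;-.5 0 0 .01 -5.5;-.5 0 0 .02 0"

```text
time: 3.45
tcp_pos: [0.4634, -0.0576, 0.1319]
tool_rot: [[-0.958, 0.286, 0.003], [0.286, 0.958, -0.001], [-0.003, 0.0, -1.0]]
contact_force: [0.8, -0.3, -0.0]
width: 0.748
grip_force: 0.0
```

Run:
```python
from h import *
go(.4616,-.0572,.006,163.4)
```

```text
t 3.45 tcp [ 0.4634 -0.0576  0.1319] yaw 163.36 tilt [ 0.003 -0.001 -1.   ] j [-0.26  0.07 -0.49  1.   -0.    0.03] F [ 0.8 -0.3 -0. ] w 0.748 g 0.0
tool shift [ 2.200e-03 -1.000e-04  1.259e-01] turn -0.04
```

Call:
send_rows:
  increments: "-.5 .001 0 .04 0;-.5 0 0 .04 0;-.5 0 0 .03 0;-.5 0 0 .015 0;-.5 0 0 0 0"

```text
time: 3.95
tcp_pos: [0.4584, -0.0563, 0.0039]
tool_rot: [[-0.958, 0.287, -0.006], [0.287, 0.958, 0.002], [0.006, -0.0, -1.0]]
contact_force: [0.0, -0.3, -0.6]
width: 0.749
grip_force: 0.0
```

Call:
send_rows:
  increments: "1 0 0 0 0;1 0 0 0 0;1 0 0 0 0;1 0 0 0 0;1 0 0 0 0"

```text
time: 4.45
tcp_pos: [0.4625, -0.0573, 0.0075]
tool_rot: [[-0.958, 0.286, 0.003], [0.286, 0.958, -0.001], [-0.003, 0.0, -1.0]]
contact_force: [-0.6, 0.0, 5.6]
width: 0.46
grip_force: 32.1
```

Call:
send_rows:
  increments: "1 0 0 -.03 0;1 0 0 -.04 0;1 0 0 -.04 0;1 0 0 0 0"

```text
time: 4.85
tcp_pos: [0.466, -0.0582, 0.122]
tool_rot: [[-0.958, 0.286, 0.011], [0.286, 0.958, -0.003], [-0.012, 0.0, -1.0]]
contact_force: [1.3, 0.5, -0.3]
width: 0.458
grip_force: 31.4
```

Run:
```python
from h import *
go(.5905,-.2856,.016,90)
im,ci=snap("wrist","w2")
```

```text
t 4.85 tcp [ 0.466  -0.0582  0.122 ] yaw 163.39 tilt [ 0.011 -0.003 -1.   ] j [-0.26  0.08 -0.51  0.97 -0.    0.03] F [ 1.3  0.5 -0.3] w 0.458 g 31.4
tool shift [-0.1831 -0.1824  0.108 ] turn 73.39
```

View pics/w2.png

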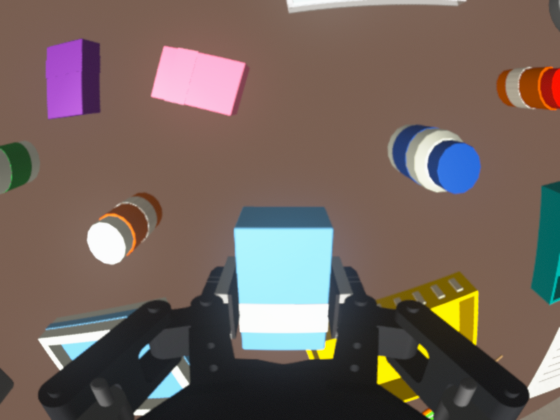

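The carton sits square between the pads, long side along tool x (centre about (283,278)).

Call:
send_rows:
  increments: "1 0 0 0 8.5;1 0 0 0 8.5;1 0 0 0 8.5;1 0 0 0 8.5;1 0 0 0 8.5"

```text
time: 5.4
tcp_pos: [0.4596, -0.0566, 0.1145]
tool_rot: [[-0.508, 0.861, -0.003], [0.861, 0.508, 0.001], [0.003, -0.002, -1.0]]
contact_force: [0.2, -0.0, -0.7]
width: 0.461
grip_force: 31.3
```

Call:
send_rows:
  increments: "1 0 0 0 8.5;1 0 0 0 8.5;1 0 0 0 8.5;1 0 0 0 5.4;1 -.037 .02 0 0"

```text
time: 5.9
tcp_pos: [0.4764, -0.0903, 0.1135]
tool_rot: [[-0.003, 1.0, -0.008], [1.0, 0.003, 0.004], [0.004, -0.008, -1.0]]
contact_force: [0.8, -0.4, -1.0]
width: 0.461
grip_force: 31.4
```

Call:
send_rows:
  increments: "1 -.037 .02 0 0;1 -.037 .02 0 0;1 -.037 .02 0 0;1 -.037 .02 0 0;1 -.037 .02 0 0"

```text
time: 6.4
tcp_pos: [0.5804, -0.2798, 0.1139]
tool_rot: [[0.0, 1.0, -0.003], [1.0, -0.0, 0.002], [0.002, -0.003, -1.0]]
contact_force: [1.1, -0.6, -0.4]
width: 0.463
grip_force: 31.4
```

Call:
send_rows:
  increments: "1 0 0 0 0;1 0 0 0 0;1 0 0 0 0"

```text
time: 6.7
tcp_pos: [0.5796, -0.2776, 0.1146]
tool_rot: [[-0.0, 1.0, -0.003], [1.0, 0.0, 0.002], [0.002, -0.003, -1.0]]
contact_force: [1.0, -0.1, -0.1]
width: 0.463
grip_force: 31.4
```

Run:
```python
from h import *
go(.5905,-.2856,.019,90)
im,ci=snap("scene","s1"); im,ci=snap("wrist","w3")
cv2.imwrite("pics/c3.png",np.hstack([cv2.resize(cv2.imread("pics/s1.png")[100:310,100:380],(400,300)),cv2.resize(im,(400,300))]))
```

```text
t 6.7 tcp [ 0.5796 -0.2776  0.1146] yaw 90.01 tilt [-0.003  0.002 -1.   ] j [-0.55  0.39 -0.13  1.06  0.    1.02] F [ 1.  -0.1 -0.1] w 0.463 g 31.4
tool shift [-0.0083  0.0112  0.0955] turn 0.01
```

View pics/c3.png

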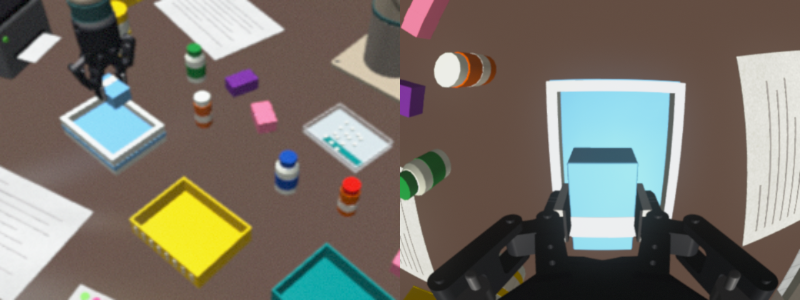

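The carton hangs over the cool box, squared up with it; the box's opening is centred about 10 mm further in +x and 8 mm in -y, as computed.

Call:
send_rows:
  increments: "1 -.008 .011 .02 0;1 0 0 .03 0;1 0 0 .03 0;1 0 0 .015 0;1 0 0 0 0"

```text
time: 7.3
tcp_pos: [0.5909, -0.2854, 0.0197]
tool_rot: [[-0.001, 1.0, -0.003], [1.0, 0.001, 0.002], [0.002, -0.003, -1.0]]
contact_force: [0.3, 0.0, -0.5]
width: 0.464
grip_force: 31.7
```

Call:
send_rows:
  increments: "1 0 0 0 0;-.3 0 0 0 0;-.3 0 0 0 0;-.3 0 0 0 0;-.3 0 0 -.02 0"

```text
time: 7.8
tcp_pos: [0.59, -0.2857, 0.0392]
tool_rot: [[0.0, 1.0, -0.005], [1.0, -0.0, 0.003], [0.003, -0.005, -1.0]]
contact_force: [0.1, 0.7, -0.6]
width: 0.65
grip_force: 0.0
```

Call:
send_rows:
  increments: "-.3 0 0 -.03 0;-.5 0 0 -.05 0;-.5 0 0 -.05 0;-.5 0 0 -.05 0;-.5 0 0 0 0"

```text
time: 8.3
tcp_pos: [0.597, -0.2899, 0.2318]
tool_rot: [[0.0, 1.0, 0.015], [1.0, -0.0, -0.009], [-0.009, 0.015, -1.0]]
contact_force: [0.8, -1.4, 0.4]
width: 0.755
grip_force: 0.0
```

Run:
```python
from h import *
st()
im,ci=snap("wrist","w4")
```

```text
t 8.3 tcp [ 0.597  -0.2899  0.2318] yaw 89.98 tilt [ 0.015 -0.009 -1.   ] j [-0.55  0.33  0.05  1.27  0.    1.02] F [ 0.8 -1.4  0.4] w 0.755 g 0.0
```

View pics/w4.png

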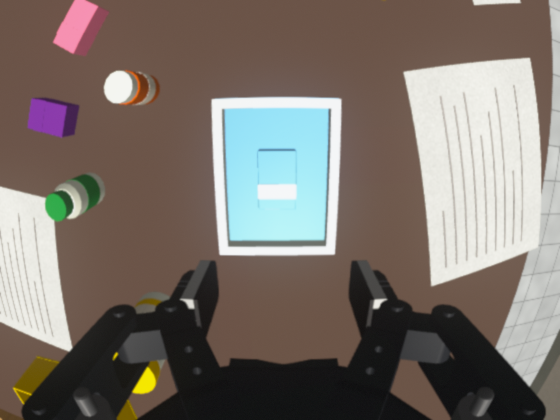

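The carton lies flat in the cool box, at (277,180) in the picture, long side along the box. Next, the white-capped vial.

Call:
send_rows:
  increments: "-.5 .026 -.038 0 0;-.5 .026 -.038 0 0;-.5 .026 -.038 0 0;-.5 .026 -.038 0 0;-.5 0 0 .03 0"

```text
time: 8.85
tcp_pos: [0.4372, -0.1806, 0.1931]
tool_rot: [[-0.001, 1.0, 0.002], [1.0, 0.001, -0.001], [-0.001, 0.002, -1.0]]
contact_force: [1.3, -0.5, -0.2]
width: 0.746
grip_force: 0.0
```

Call:
send_rows:
  increments: "-.5 0 0 .03 0;-.5 0 0 .01 0;-.5 0 0 0 0;-.5 0 0 0 0"

```text
time: 9.25
tcp_pos: [0.4406, -0.1832, 0.1515]
tool_rot: [[0.0, 1.0, -0.0], [1.0, -0.0, 0.0], [0.0, -0.0, -1.0]]
contact_force: [0.6, -0.5, 0.5]
width: 0.75
grip_force: 0.0
```

Run:
```python
from h import *
go(.4372,-.1813,.025,90)
```

```text
t 9.25 tcp [ 0.4406 -0.1832  0.1515] yaw 89.98 tilt [-0.  0. -1.] j [-0.53  0.07 -0.45  1.05  0.    1.04] F [ 0.6 -0.5  0.5] w 0.75 g 0.0
tool shift [ 0.0019 -0.0033  0.1265] turn -0.02
```

Call:
send_rows:
  increments: "-.5 .002 -.003 .02 0;-.5 0 0 .03 0;-.5 0 0 .04 0;-.5 0 0 .03 0;-.5 0 0 .007 0"

```text
time: 9.75
tcp_pos: [0.436, -0.1803, 0.0224]
tool_rot: [[0.0, 1.0, -0.004], [1.0, -0.0, 0.002], [0.002, -0.004, -1.0]]
contact_force: [-0.4, 1.2, -0.1]
width: 0.751
grip_force: 0.0
```

Call:
send_rows:
  increments: "-.5 0 0 0 0;1 0 0 0 0;1 0 0 0 0;1 0 0 0 0;1 0 0 0 0"

```text
time: 10.25
tcp_pos: [0.4392, -0.1822, 0.0265]
tool_rot: [[0.0, 1.0, 0.004], [1.0, -0.0, -0.002], [-0.002, 0.004, -1.0]]
contact_force: [-0.9, 1.1, 7.2]
width: 0.413
grip_force: 30.0
```

Call:
send_rows:
  increments: "1 0 0 -.02 0;1 0 0 -.04 0;1 0 0 -.04 0;1 0 0 -.02 0;1 0 0 0 0"

```text
time: 10.75
tcp_pos: [0.4403, -0.1827, 0.1487]
tool_rot: [[0.0, 1.0, 0.008], [1.0, -0.0, -0.005], [-0.005, 0.008, -1.0]]
contact_force: [-0.4, -0.6, -0.5]
width: 0.414
grip_force: 30.2
```

Run:
```python
from h import *
go(.652,-.029,.031,90)
```

```text
t 10.75 tcp [ 0.4403 -0.1827  0.1487] yaw 89.99 tilt [ 0.008 -0.005 -1.   ] j [-0.53  0.07 -0.46  1.03  0.    1.04] F [-0.4 -0.6 -0.5] w 0.414 g 30.2
tool shift [0.1543 0.2108 0.1187] turn -0.01
```

Call:
send_rows:
  increments: "1 .025 .035 0 0;1 .025 .035 0 0;1 .025 .035 0 0;1 .025 .035 0 0;1 .025 .035 0 0"

```text
time: 11.25
tcp_pos: [0.6125, -0.0546, 0.1428]
tool_rot: [[0.0, 1.0, -0.002], [1.0, -0.0, 0.0], [0.0, -0.002, -1.0]]
contact_force: [0.2, -0.3, -0.7]
width: 0.414
grip_force: 30.3
```

Call:
send_rows:
  increments: "1 .025 .035 0 0;1 0 0 0 0;1 0 0 0 0;1 0 0 0 0"

```text
time: 11.65
tcp_pos: [0.6456, -0.0312, 0.1431]
tool_rot: [[0.001, 1.0, -0.003], [1.0, -0.001, 0.0], [0.0, -0.003, -1.0]]
contact_force: [-1.0, 0.5, -1.0]
width: 0.411
grip_force: 30.5
```

Run:
```python
from h import *
go(.652,-.029,.032,90)
im,ci=snap("wrist","w5")
```

```text
t 11.65 tcp [ 0.6456 -0.0312  0.1431] yaw 89.97 tilt [-0.003  0.    -1.   ] j [-0.15  0.37 -0.09  1.11 -0.    1.42] F [-1.   0.5 -1. ] w 0.411 g 30.5
tool shift [0.0022 0.0068 0.1111] turn -0.03
```

View pics/w5.png

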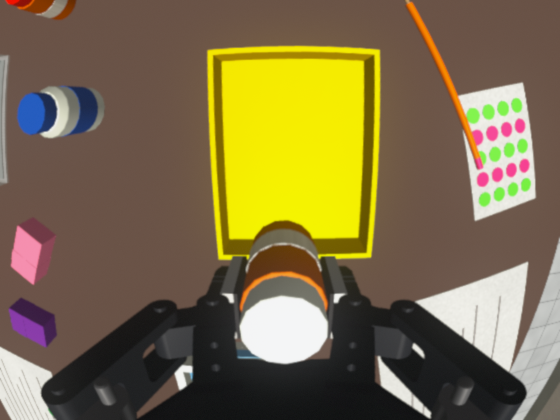

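The vial hangs upright in the pads. The basket rim's corners are at about (208,51), (380,51), (371,257) and (219,258).

Run:
```python
from h import *
ci=bot.camera_info("wrist")
P=np.array([pt(ci,u,v,.04,"wrist")[:2] for u,v in [(208,51),(380,51),(371,257),(219,258)]]); print(P.round(4),P.mean(0))
```

```text
[[ 0.588   0.0925]
 [ 0.7179  0.0938]
 [ 0.7195 -0.075 ]
 [ 0.5897 -0.0755]] [0.6538062  0.00894602]
```

Call:
send_rows:
  increments: "1 .002 .007 .02 0;1 0 0 .03 0;1 0 0 .03 0;1 0 0 .02 0;1 0 0 .011 0"

```text
time: 12.2
tcp_pos: [0.6513, -0.0297, 0.0311]
tool_rot: [[0.002, 1.0, -0.004], [1.0, -0.002, 0.001], [0.001, -0.004, -1.0]]
contact_force: [0.2, 0.2, -0.9]
width: 0.408
grip_force: 30.5
```

Call:
send_rows:
  increments: "1 0 0 0 0;1 0 0 0 0"

```text
time: 12.4
tcp_pos: [0.6545, -0.0296, 0.0342]
tool_rot: [[0.001, 1.0, 0.001], [1.0, -0.001, -0.0], [-0.0, 0.001, -1.0]]
contact_force: [0.0, -0.2, 0.9]
width: 0.41
grip_force: 30.7
```

Run:
```python
from h import *
go(.653,-.029,.031,90)
```

```text
t 12.4 tcp [ 0.6545 -0.0296  0.0342] yaw 89.95 tilt [ 0.001 -0.    -1.   ] j [-0.14  0.48 -0.17  0.91 -0.    1.43] F [ 0.  -0.2  0.9] w 0.41 g 30.7
tool shift [ 0.0006 -0.0016  0.0032] turn -0.05
```

Call:
send_rows:
  increments: "1 0 0 .003 0;1 0 0 0 0;-.2 0 0 0 0;-.3 0 0 0 0;-.3 0 0 0 0"

```text
time: 12.9
tcp_pos: [0.6546, -0.029, 0.0307]
tool_rot: [[0.0, 1.0, 0.001], [1.0, -0.0, -0.0], [-0.0, 0.001, -1.0]]
contact_force: [0.3, -0.2, 0.2]
width: 0.65
grip_force: 0.0
```

Call:
send_rows:
  increments: "-.3 0 0 -.02 0;-.3 0 0 -.04 0;-.4 0 0 -.04 0;-.5 0 0 -.04 0;-.5 0 0 -.03 0"

```text
time: 13.4
tcp_pos: [0.6552, -0.0291, 0.2036]
tool_rot: [[0.0, 1.0, 0.003], [1.0, -0.0, -0.0], [-0.0, 0.003, -1.0]]
contact_force: [0.6, -1.1, -0.8]
width: 0.75
grip_force: 0.0
```

Call:
send_rows:
  increments: "-.5 .03 -.034 0 0;-.5 .03 -.034 0 0;-.5 .03 -.034 0 0;-.5 .03 -.034 0 0;-.5 .03 -.034 0 0"

```text
time: 13.9
tcp_pos: [0.4829, 0.122, 0.2005]
tool_rot: [[0.001, 1.0, 0.001], [1.0, -0.001, 0.0], [0.0, 0.001, -1.0]]
contact_force: [0.4, 0.4, -0.5]
width: 0.753
grip_force: 0.0
```

Call:
send_rows:
  increments: "-.5 .03 -.034 0 0;-.5 .027 -.031 0 0;-.5 0 0 0 0;-.5 0 0 0 0;-.5 0 0 0 0"

```text
time: 14.4
tcp_pos: [0.4203, 0.1778, 0.2007]
tool_rot: [[0.001, 1.0, 0.001], [1.0, -0.001, -0.0], [-0.0, 0.001, -1.0]]
contact_force: [0.4, -0.7, 0.3]
width: 0.75
grip_force: 0.0
```

Run:
```python
from h import *
go(.4177,.1782,.025,90)
im,ci=snap("wrist","w6")
H=cv2.cvtColor(im,cv2.COLOR_BGR2HSV)
m=blob(H,(0,150,150),(6,255,255),(150,150,420,419)); u,v=np.nonzero(m)[::-1]
(a,b),r=cv2.minEnclosingCircle(np.c_[u,v].astype(np.float32)); print(a,b,r,pt(ci,a,b,.075,"wrist"),pt(ci,u.mean(),v.mean(),.075,"wrist"))
```

```text
t 14.4 tcp [0.4203 0.1778 0.2007] yaw 89.97 tilt [ 0.001 -0.    -1.   ] j [ 0.26 -0.01 -0.42  1.16 -0.    1.83] F [ 0.4 -0.7  0.3] w 0.75 g 0.0
tool shift [ 0.0004 -0.0028  0.1757] turn -0.03
280.5247497558594 199.82177734375 19.560375213623047 [0.41711243 0.17875679 0.075     ] [0.4171173  0.17835159 0.075     ]
```

View pics/w6.png

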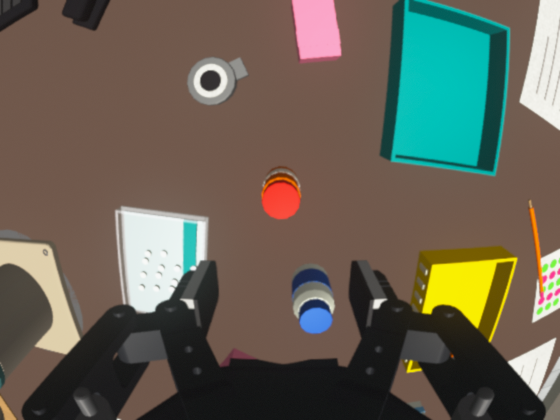

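The red vial's cap is at (280,199), the blue bottle's at (315,316), the teal tray's rim corners at (408,0), (510,28), (494,174), (382,158), and the tape at (212,80), clear of the fingers.

Call:
send_rows:
  increments: "-.5 0 -.003 .04 0;-.5 0 0 .045 0;-.5 0 0 .045 0;-.5 0 0 .03 0;-.5 0 0 .016 0"

```text
time: 14.95
tcp_pos: [0.415, 0.1765, 0.0213]
tool_rot: [[0.002, 1.0, -0.005], [1.0, -0.002, -0.001], [-0.001, -0.005, -1.0]]
contact_force: [-0.1, -0.3, -0.5]
width: 0.748
grip_force: 0.0
```

Call:
send_rows:
  increments: "-.5 0 0 0 0;1 0 0 0 0;1 0 0 0 0;1 0 0 0 0;1 0 0 0 0"

```text
time: 15.45
tcp_pos: [0.418, 0.1783, 0.0257]
tool_rot: [[0.0, 1.0, 0.003], [1.0, -0.0, 0.001], [0.001, 0.003, -1.0]]
contact_force: [0.6, -0.2, 2.8]
width: 0.414
grip_force: 30.2
```

Call:
send_rows:
  increments: "1 0 0 -.02 0;1 0 0 -.04 0;1 0 0 -.04 0;1 0 0 -.03 0;1 0 0 0 0"

```text
time: 15.95
tcp_pos: [0.4202, 0.1792, 0.1596]
tool_rot: [[-0.0, 1.0, 0.01], [1.0, 0.0, 0.003], [0.003, 0.01, -1.0]]
contact_force: [0.2, 0.6, -0.3]
width: 0.412
grip_force: 30.2
```

Run:
```python
from h import *
go(.653,.046,.031,90)
```

```text
t 15.95 tcp [0.4202 0.1792 0.1596] yaw 90.0 tilt [ 0.01   0.003 -1.   ] j [ 0.26  0.02 -0.48  1.05  0.    1.83] F [ 0.2  0.6 -0.3] w 0.412 g 30.2
tool shift [-0.1336  0.2314  0.1306] turn 0.0
```

Call:
send_rows:
  increments: "1 -.022 .039 0 0;1 -.022 .039 0 0;1 -.022 .039 0 0;1 -.022 .039 0 0;1 -.022 .039 0 0"

```text
time: 16.45
tcp_pos: [0.6118, 0.067, 0.1531]
tool_rot: [[0.0, 1.0, -0.002], [1.0, -0.0, 0.0], [0.0, -0.002, -1.0]]
contact_force: [-0.6, 0.2, 0.1]
width: 0.414
grip_force: 30.2
```

Call:
send_rows:
  increments: "1 -.022 .039 0 0;1 0 0 .03 0;1 0 0 0 0;1 0 0 0 0;1 0 0 0 0"

```text
time: 16.95
tcp_pos: [0.6496, 0.0466, 0.1247]
tool_rot: [[-0.001, 1.0, -0.0], [1.0, 0.001, 0.0], [0.0, -0.0, -1.0]]
contact_force: [-0.8, -0.0, 0.2]
width: 0.413
grip_force: 30.3
```

Run:
```python
from h import *
go(.653,.046,.031,90)
```

```text
t 16.95 tcp [0.6496 0.0466 0.1247] yaw 90.04 tilt [-0.  0. -1.] j [-0.03  0.39 -0.1   1.08  0.    1.54] F [-0.8 -0.   0.2] w 0.413 g 30.3
tool shift [-0.0006  0.0034  0.0937] turn 0.04
```

Call:
send_rows:
  increments: "1 0 .003 .03 0;1 0 0 .03 0;1 0 0 .02 0;1 0 0 .01 0;1 0 0 0 0"

```text
time: 17.45
tcp_pos: [0.6521, 0.0465, 0.0338]
tool_rot: [[-0.001, 1.0, -0.002], [1.0, 0.001, 0.0], [0.0, -0.002, -1.0]]
contact_force: [0.3, 0.2, -0.1]
width: 0.414
grip_force: 30.3
```

Call:
send_rows:
  increments: "1 0 0 .003 0;1 0 0 0 0;-.2 0 0 0 0;-.3 0 0 0 0;-.3 0 0 0 0"

```text
time: 17.95
tcp_pos: [0.6538, 0.0459, 0.032]
tool_rot: [[0.0, 1.0, 0.001], [1.0, -0.0, -0.0], [-0.0, 0.001, -1.0]]
contact_force: [-0.0, -0.6, -0.5]
width: 0.647
grip_force: 0.0
```

Call:
send_rows:
  increments: "-.3 0 0 -.02 0;-.3 0 0 -.04 0;-.4 0 0 -.04 0;-.5 0 0 -.04 0;-.5 0 0 -.03 0"

```text
time: 18.45
tcp_pos: [0.6543, 0.0459, 0.2047]
tool_rot: [[0.0, 1.0, 0.004], [1.0, -0.0, -0.0], [-0.0, 0.004, -1.0]]
contact_force: [1.1, -0.6, -0.2]
width: 0.752
grip_force: 0.0
```

Call:
send_rows:
  increments: "-.6 .003 -.04 0 0;-.6 .003 -.04 0 0;-.6 .003 -.04 0 0;-.6 .003 -.04 0 0;-.6 .001 -.042 0 0"

```text
time: 18.95
tcp_pos: [0.4498, 0.0592, 0.2015]
tool_rot: [[0.0, 1.0, 0.001], [1.0, -0.0, 0.0], [0.0, 0.001, -1.0]]
contact_force: [-0.2, 0.7, 1.0]
width: 0.802
grip_force: 0.0
```

Call:
send_rows:
  increments: "-.6 0 0 0 0;-.6 0 0 0 0;-.6 0 0 0 0"

```text
time: 19.25
tcp_pos: [0.4527, 0.059, 0.202]
tool_rot: [[0.0, 1.0, 0.002], [1.0, -0.0, -0.0], [-0.0, 0.002, -1.0]]
contact_force: [0.7, -0.1, 0.1]
width: 0.802
grip_force: 0.0
```

Run:
```python
from h import *
go(.451,.059,.03,90)
im,ci=snap("wrist","w7"); tim,tci=snap("top","t7")
H=cv2.cvtColor(im,cv2.COLOR_BGR2HSV)
m=blob(H,(108,150,120),(122,255,255),(180,150,400,300)); u,v=np.nonzero(m)[::-1]
(a,b),r=cv2.minEnclosingCircle(np.c_[u,v].astype(np.float32)); print(a,b,r,pt(ci,a,b,.085,"wrist"))
cv2.imwrite("pics/c7.png",np.hstack([cv2.resize(tim[120:285,155:425],(400,300)),cv2.resize(im,(400,300))]))
```

```text
t 19.25 tcp [0.4527 0.059  0.202 ] yaw 89.98 tilt [ 0.002 -0.    -1.   ] j [-0.01 -0.01 -0.42  1.16  0.    1.56] F [ 0.7 -0.1  0.1] w 0.802 g 0.0
tool shift [ 1.00e-04 -2.10e-03  1.72e-01] turn -0.02
282.0711975097656 202.59288024902344 18.90151023864746 [0.45099056 0.05991462 0.085     ]
```

View pics/c7.png

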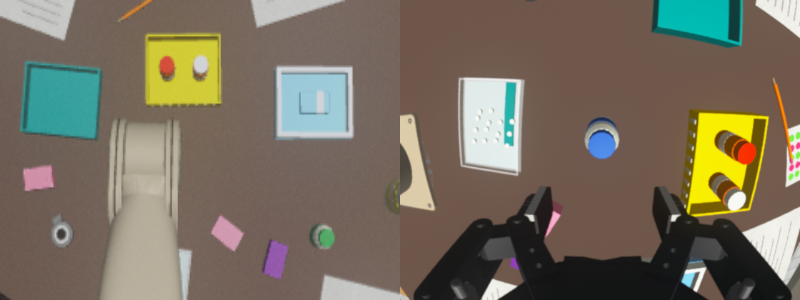

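Both vials stand upright in the basket (top-view crop (167,68) and (200,68)), and the carton still lies in the box. The blue bottle is between the open fingers, at (602,138) in the right half.

Call:
send_rows:
  increments: "-.6 .0005 -.001 .04 0;-.6 0 0 .045 0;-.6 0 0 .045 0;-.6 0 0 .03 0;-.6 0 0 .013 0"
  squeeze: 40

```text
time: 19.85
tcp_pos: [0.4485, 0.0594, 0.0249]
tool_rot: [[0.0, 1.0, -0.006], [1.0, -0.0, 0.0], [0.0, -0.006, -1.0]]
contact_force: [0.1, 0.3, 0.4]
width: 0.802
grip_force: 0.0
```

Call:
send_rows:
  increments: "-.6 0 0 0 0;1 0 0 0 0;1 0 0 0 0;1 0 0 0 0;1 0 0 0 0"

```text
time: 20.35
tcp_pos: [0.4521, 0.0595, 0.0297]
tool_rot: [[0.0, 1.0, 0.004], [1.0, -0.0, -0.0], [-0.0, 0.004, -1.0]]
contact_force: [1.0, 0.1, 3.2]
width: 0.499
grip_force: 40.9
```

Call:
send_rows:
  increments: "1 0 0 -.02 0;1 0 0 -.04 0;1 0 0 -.04 0;1 0 0 -.03 0;1 0 0 0 0"

```text
time: 20.85
tcp_pos: [0.4542, 0.0595, 0.1635]
tool_rot: [[0.0, 1.0, 0.011], [1.0, -0.0, -0.0], [-0.0, 0.011, -1.0]]
contact_force: [1.1, -0.6, -1.0]
width: 0.501
grip_force: 41.0
```

Call:
send_rows:
  increments: "1 .038 .028 0 0;1 .038 .028 0 0;1 .038 .028 0 0;1 .038 .028 0 0;1 .038 .028 0 0"

```text
time: 21.35
tcp_pos: [0.5903, 0.2509, 0.1569]
tool_rot: [[0.0, 1.0, -0.002], [1.0, -0.0, -0.001], [-0.001, -0.002, -1.0]]
contact_force: [0.9, -1.5, -0.4]
width: 0.503
grip_force: 41.0
```

Call:
send_rows:
  increments: "1 0 0 0 0;1 0 0 0 0;1 0 0 0 0"

```text
time: 21.65
tcp_pos: [0.5888, 0.2486, 0.1571]
tool_rot: [[0.0, 1.0, -0.003], [1.0, -0.0, -0.001], [-0.001, -0.003, -1.0]]
contact_force: [-0.3, 0.5, -0.8]
width: 0.501
grip_force: 41.1
```

Run:
```python
from h import *
go(.5953,.249,.033,90)
im,ci=snap("wrist","w8"); print(ci)
```

```text
t 21.65 tcp [0.5888 0.2486 0.1571] yaw 89.97 tilt [-0.003 -0.001 -1.   ] j [ 0.3   0.35 -0.09  1.14 -0.    1.87] F [-0.3  0.5 -0.8] w 0.501 g 41.1
tool shift [0.0005 0.0068 0.1241] turn -0.03
{'fovy': 65.70646984690485, 'cx': 283.2552468479714, 'cy': 210.13497441020925, 'xyz': array([0.58841151, 0.32512344, 0.29919589]), 'rotation': array([[ 9.99994199e-01, -4.66713197e-04,  3.37398796e-03],
       [-5.75569964e-04,  9.53168800e-01,  3.02438270e-01],
       [-3.35713199e-03, -3.02438458e-01,  9.53163002e-01]])}
```

View pics/w8.png

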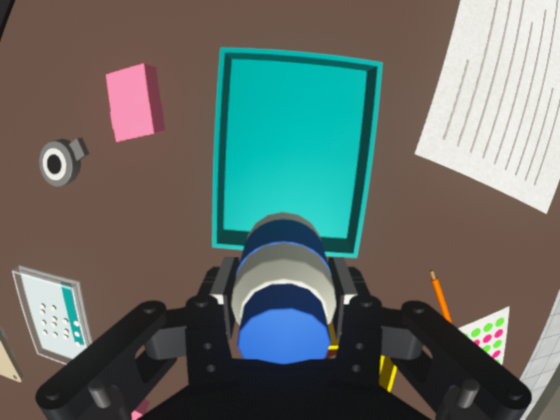

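The bottle hangs upright. The teal tray's rim corners are at about (220,48), (382,63), (357,256) and (213,246).

Run:
```python
from h import *
ci=bot.camera_info("wrist")
P=np.array([pt(ci,u,v,.04,"wrist")[:2] for u,v in [(220,48),(382,63),(357,256),(213,246)]]); c=P.mean(0)
l=(P[0]-P[3]+P[1]-P[2]); a=np.arctan2(l[1],l[0]); print(P.round(4),c.round(4),np.degrees(a))
e=np.array([np.cos(a),np.sin(a)]); print(c-.038*e,c+.038*e)
```

```text
[[0.5378 0.3769]
 [0.6671 0.3664]
 [0.6539 0.1993]
 [0.5253 0.2092]] [0.596 0.288] 85.6163936548931
[0.59312468 0.25006997] [0.59893365 0.32584764]
```

Call:
send_rows:
  increments: "1 .0015 .004 .02 4.4;1 0 0 .03 0;1 0 0 .03 0;1 0 0 .02 0;1 0 0 .015 0"

```text
time: 22.2
tcp_pos: [0.5925, 0.2494, 0.0418]
tool_rot: [[0.078, 0.997, -0.003], [0.997, -0.078, -0.001], [-0.001, -0.003, -1.0]]
contact_force: [-0.3, -0.2, -0.5]
width: 0.502
grip_force: 41.1
```

Call:
send_rows:
  increments: "1 0 0 .007 0;1 0 0 0 0;1 0 0 0 0"

```text
time: 22.5
tcp_pos: [0.5951, 0.251, 0.0374]
tool_rot: [[0.077, 0.997, 0.002], [0.997, -0.077, 0.001], [0.001, 0.002, -1.0]]
contact_force: [0.3, 0.8, -0.2]
width: 0.498
grip_force: 41.1
```

Run:
```python
from h import *
go(.593,.250,.034,85.6)
```

```text
t 22.5 tcp [0.5951 0.251  0.0374] yaw 85.57 tilt [ 0.002  0.001 -1.   ] j [ 0.3   0.46 -0.19  0.91 -0.    1.95] F [ 0.3  0.8 -0.2] w 0.498 g 41.1
tool shift [-0.0012 -0.002   0.0034] turn -0.03
```

Call:
send_rows:
  increments: "1 0 -.001 .0035 0;1 0 0 0 0;-.2 0 0 0 0;-.35 0 0 0 0;-.35 0 0 0 0"

```text
time: 23.0
tcp_pos: [0.5935, 0.2512, 0.0331]
tool_rot: [[0.077, 0.997, 0.0], [0.997, -0.077, 0.0], [0.0, 0.0, -1.0]]
contact_force: [-0.5, -0.1, 0.2]
width: 0.675
grip_force: 0.0
```

Call:
send_rows:
  increments: "-.35 0 0 -.02 0;-.35 0 0 -.04 0;-.4 0 0 -.04 0;-.5 0 0 -.04 0;-.5 0 0 -.03 -4.4"

```text
time: 23.5
tcp_pos: [0.5942, 0.2514, 0.206]
tool_rot: [[-0.002, 1.0, 0.003], [1.0, 0.002, 0.001], [0.001, 0.003, -1.0]]
contact_force: [1.0, -0.2, 1.2]
width: 0.753
grip_force: 0.0
```

Call:
send_rows:
  increments: "-.6 -.042 -.019 0 0;-.6 -.042 -.019 0 0;-.6 -.042 -.019 0 0;-.6 -.042 -.019 0 0;-.6 -.042 -.019 0 0"

```text
time: 24.0
tcp_pos: [0.4973, 0.0397, 0.203]
tool_rot: [[-0.0, 1.0, 0.001], [1.0, 0.0, -0.0], [-0.0, 0.001, -1.0]]
contact_force: [1.3, -0.8, -0.3]
width: 0.802
grip_force: 0.0
```

Call:
send_rows:
  increments: "-.6 -.042 -.019 0 0;-.6 -.042 -.019 0 0;-.6 -.042 -.019 0 0;-.6 -.042 -.019 0 0;-.6 -.042 -.019 0 0"

```text
time: 24.5
tcp_pos: [0.4023, -0.1703, 0.2032]
tool_rot: [[-0.0, 1.0, 0.001], [1.0, 0.0, -0.001], [-0.001, 0.001, -1.0]]
contact_force: [1.6, -0.1, 0.3]
width: 0.795
grip_force: 0.0
```

Call:
send_rows:
  increments: "-.6 -.042 -.019 0 0;-.6 -.042 -.019 0 0;-.6 -.042 -.019 0 0;-.6 0 0 0 0;-.6 0 0 0 0"

```text
time: 25.0
tcp_pos: [0.3457, -0.2955, 0.2029]
tool_rot: [[0.003, 1.0, 0.0], [1.0, -0.003, 0.001], [0.001, 0.0, -1.0]]
contact_force: [-0.1, 0.2, 0.0]
width: 0.799
grip_force: 0.0
```

Run:
```python
from h import *
im,ci=snap("wrist","w9")
H=cv2.cvtColor(im,cv2.COLOR_BGR2HSV)
m=blob(H,(45,150,100),(80,255,255),(180,120,400,300)); u,v=np.nonzero(m)[::-1]
(a,b),r=cv2.minEnclosingCircle(np.c_[u,v].astype(np.float32)); p=pt(ci,a,b,.085,"wrist"); print(a,b,r,p)
go(p[0],p[1],.03,90)
```

```text
283.5329895019531 209.19871520996094 18.454326629638672 [ 0.3448968  -0.30050891  0.085     ]
t 25.05 tcp [ 0.346  -0.2945  0.2027] yaw 89.94 tilt [-0.     0.001 -1.   ] j [-0.85 -0.01 -0.42  1.16  0.    0.72] F [-0.  -0.2  0.4] w 0.801 g 0.0
tool shift [-0.0061 -0.0011  0.1727] turn -0.06
```

View pics/w9.png

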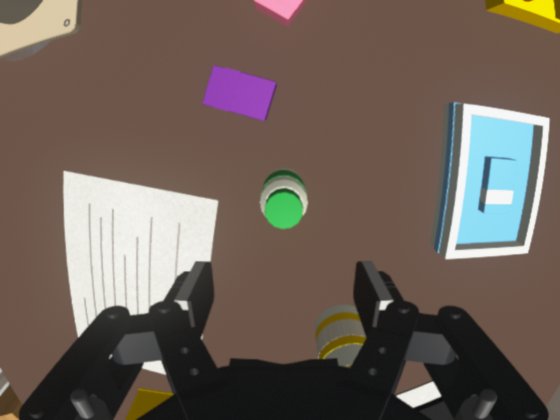

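The green cap is at (283,209), 6 mm off the tool's centre line as computed. The stock bottle at (340,335) is well clear.

Call:
send_rows:
  increments: "-.6 -.006 -.001 .04 0;-.6 0 0 .045 0;-.6 0 0 .045 0;-.6 0 0 .03 0;-.6 0 0 .013 0"

```text
time: 25.55
tcp_pos: [0.3439, -0.2966, 0.0266]
tool_rot: [[-0.003, 1.0, -0.004], [1.0, 0.003, 0.005], [0.005, -0.004, -1.0]]
contact_force: [-0.6, -0.1, -0.0]
width: 0.806
grip_force: 0.0
```

Call:
send_rows:
  increments: "-.6 0 0 0 0;1 0 0 0 0;1 0 0 0 0;1 0 0 0 0;1 0 0 0 0"

```text
time: 26.05
tcp_pos: [0.3465, -0.3018, 0.0313]
tool_rot: [[-0.0, 1.0, 0.003], [1.0, 0.0, -0.002], [-0.002, 0.003, -1.0]]
contact_force: [1.3, 2.0, 5.3]
width: 0.499
grip_force: 41.2
```

Call:
send_rows:
  increments: "1 0 0 -.02 0;1 0 0 -.04 0;1 0 0 -.045 0;1 0 0 -.045 0;1 0 0 -.025 0"

```text
time: 26.55
tcp_pos: [0.3463, -0.3024, 0.2091]
tool_rot: [[0.0, 1.0, 0.004], [1.0, -0.0, -0.005], [-0.005, 0.004, -1.0]]
contact_force: [0.7, -0.6, -1.1]
width: 0.501
grip_force: 41.0
```

Call:
send_rows:
  increments: "1 .044 .018 0 0;1 .044 .018 0 0;1 .044 .018 0 0;1 .044 .018 0 0;1 .044 .018 0 0"

```text
time: 27.05
tcp_pos: [0.4355, -0.0793, 0.2052]
tool_rot: [[0.001, 1.0, 0.001], [1.0, -0.001, -0.001], [-0.001, 0.001, -1.0]]
contact_force: [0.9, -0.1, -0.2]
width: 0.501
grip_force: 41.0
```

Call:
send_rows:
  increments: "1 .044 .018 0 0;1 .044 .018 0 0;1 .044 .018 0 0;1 .044 .018 0 0;1 .044 .018 0 0"

```text
time: 27.55
tcp_pos: [0.5256, 0.1409, 0.205]
tool_rot: [[0.0, 1.0, 0.001], [1.0, -0.0, -0.0], [-0.0, 0.001, -1.0]]
contact_force: [0.9, -1.6, -0.1]
width: 0.504
grip_force: 41.0
```

Call:
send_rows:
  increments: "1 .044 .018 0 0;1 .044 .018 0 0;1 .044 .018 0 0;1 .044 .018 0 0;1 0 0 0 4.4"

```text
time: 28.05
tcp_pos: [0.5991, 0.3202, 0.2039]
tool_rot: [[0.074, 0.997, 0.002], [0.997, -0.074, 0.002], [0.003, 0.002, -1.0]]
contact_force: [-0.9, -0.5, -1.0]
width: 0.5
grip_force: 41.1
```

Call:
send_rows:
  increments: "1 0 0 0 0;1 0 0 0 0;1 0 0 0 0"

```text
time: 28.35
tcp_pos: [0.597, 0.314, 0.205]
tool_rot: [[0.077, 0.997, -0.0], [0.997, -0.077, -0.0], [-0.0, -0.0, -1.0]]
contact_force: [-0.1, -0.3, -1.4]
width: 0.501
grip_force: 41.1
```

Run:
```python
from h import *
go(.599,.326,.034,85.6)
```

```text
t 28.35 tcp [0.597 0.314 0.205] yaw 85.58 tilt [-0. -0. -1.] j [ 0.39  0.38  0.06  1.25 -0.    2.04] F [-0.1 -0.3 -1.4] w 0.501 g 41.1
tool shift [0.0121 0.0011 0.171 ] turn -0.02
```

Call:
send_rows:
  increments: "1 .012 .001 .02 0;1 0 0 .04 0;1 0 0 .04 0;1 0 0 .03 0;1 0 0 .02 0"

```text
time: 28.85
tcp_pos: [0.5973, 0.325, 0.0522]
tool_rot: [[0.078, 0.997, -0.004], [0.997, -0.078, -0.002], [-0.002, -0.003, -1.0]]
contact_force: [-0.1, 0.0, -0.4]
width: 0.5
grip_force: 41.1
```

Call:
send_rows:
  increments: "1 0 0 .015 0;1 0 0 0 0;1 0 0 0 0"

```text
time: 29.15
tcp_pos: [0.5998, 0.3267, 0.0407]
tool_rot: [[0.077, 0.997, 0.001], [0.997, -0.077, 0.0], [0.0, 0.001, -1.0]]
contact_force: [0.5, -0.2, -0.5]
width: 0.504
grip_force: 41.1
```

Run:
```python
from h import *
go(.599,.326,.035,85.6)
```

```text
t 29.15 tcp [0.5998 0.3267 0.0407] yaw 85.57 tilt [ 0.001  0.    -1.   ] j [ 0.4   0.52 -0.1   0.95 -0.    2.05] F [ 0.5 -0.2 -0.5] w 0.504 g 41.1
tool shift [-0.0008 -0.0007  0.0057] turn -0.03
```

Lower 6 mm, release, lift, and back off towards the base so that the top view is clear.

Call:
send_rows:
  increments: "1 0 0 .004 0;1 0 0 .002 0;1 0 0 0 0;-.2 0 0 0 0;-.35 0 0 0 0"

```text
time: 29.65
tcp_pos: [0.5993, 0.327, 0.0341]
tool_rot: [[0.077, 0.997, 0.0], [0.997, -0.077, 0.0], [0.0, 0.0, -1.0]]
contact_force: [0.2, 0.3, 0.7]
width: 0.679
grip_force: 0.0
```

Call:
send_rows:
  increments: "-.35 0 0 0 0;-.35 0 0 -.02 0;-.35 0 0 -.04 0;-.4 0 0 -.05 0;-.4 0 0 -.05 0"

```text
time: 30.15
tcp_pos: [0.5984, 0.3266, 0.1945]
tool_rot: [[0.077, 0.997, -0.002], [0.997, -0.077, -0.001], [-0.001, -0.002, -1.0]]
contact_force: [-0.8, 0.6, 0.3]
width: 0.698
grip_force: 0.0
```

Call:
send_rows:
  increments: "-.4 -.02 -.03 -.02 0;-.4 -.02 -.03 0 0;-.4 -.02 -.03 0 0;-.4 -.02 -.03 0 0;-.4 -.02 -.03 0 0"

```text
time: 30.65
tcp_pos: [0.4405, 0.238, 0.2137]
tool_rot: [[0.077, 0.997, -0.0], [0.997, -0.077, -0.0], [-0.0, -0.0, -1.0]]
contact_force: [1.0, 0.3, 0.7]
width: 0.698
grip_force: 0.0
```

Call:
send_rows:
  increments: "-.4 0 0 0 0;-.4 0 0 0 0;-.4 0 0 0 0"

```text
time: 30.95
tcp_pos: [0.4431, 0.2392, 0.2142]
tool_rot: [[0.077, 0.997, 0.001], [0.997, -0.077, 0.001], [0.001, 0.001, -1.0]]
contact_force: [-0.4, 0.6, -0.2]
width: 0.701
grip_force: 0.0
```

Run:
```python
from h import *
st()
a,_=snap("top","t10"); b,_=snap("scene","s10")
cv2.imwrite("pics/c10.png",np.hstack([cv2.resize(a[120:285,155:425],(400,300)),cv2.resize(b[120:360,100:420],(400,300))]))
```

```text
t 30.95 tcp [0.4431 0.2392 0.2142] yaw 85.59 tilt [ 0.001  0.001 -1.   ] j [ 0.37  0.07 -0.31  1.19  0.    2.01] F [-0.4  0.6 -0.2] w 0.701 g 0.0
```

View pics/c10.png

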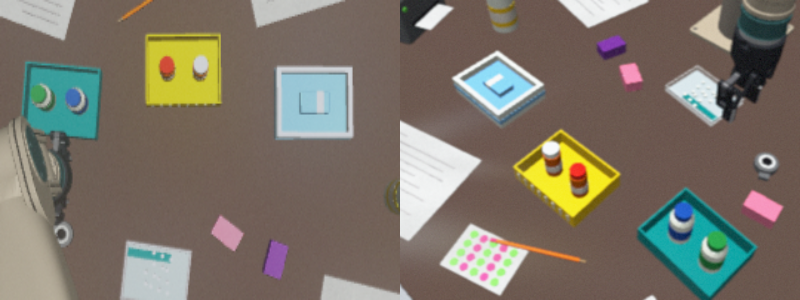

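Everything is in place: the carton lies flat in the box, both vials stand in the basket, both bottles stand in the tray, and the tape and stock bottle look unmoved.

```bash
python3 -c "
from bench import bot
print(bot.close_job())"
```

```text
the job is handed in; nothing more can be done
None
```

I put the carton flat in the cool box first, then stood both vials in the yellow basket and both bottles in the teal tray, and handed the job in at about 31 s with the tape and stock bottle untouched.

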